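# Battery pack from the bay shelf to the charger

### The arm

A 6-joint arm with a two-finger parallel gripper is mounted at the origin on the work surface; the furniture and walls round the work are solid. World frame = base frame: x ahead of the robot, y to its left, z up, the work surface at z = 0. Lengths are in m, angles in rad, forces in N, time in s.
With the tool pointing down it reaches from about 0.325 to 0.875 m from the base axis. Payload 4.4 kg.
Tool frame: the origin (TCP) lies at the very end of the fingers, on their centre line; the grasp point (between the pads) lies 19 mm behind it; z points along the fingers, y is the line along which they close (so a half turn about z gives the same grasp; the last joint's range is limited). The gripper opens to 85 mm and grips with 20 to 120 N. Pads are 22 mm wide; open, the fingers measure 114 mm over their backs; the gripper's body (76 mm by 85 mm) begins 54 mm behind the grasp point. The pads swing forward as they close: fully open they stand 13 mm farther back than shut.
Start: joints at [-1.435, 0.207, 1.542, -0, 1.393, -0.15], TCP at [0.163, -0.552, 0.231] pointing down, gripper open.
Joint ranges: [-2.73, 2.73], [-0.86, 2.22], [0.23, 2.46], [-1.11, 4.25], [0.08, 2.63], [-2.82, 2.82]. Speed limits (rad/s): [2.79, 2.79, 3.14, 3.14, 3.14, 3.14].

### API

Orientations are given as a rotation vector (axis times angle).
In Python, from plant import r gives the robot as it stands. The module is installed in compiled form; this text tells all that it offers.
- The arm moves only by the shell command python3 -m crank 'ROWS'. ROWS is a JSON object of lists of equal length, an entry for each row: "fingers": the closure in counts, from 0 (fully open) to 255 (shut); "delta_pos": the shift along the world's x, y, z in units of 30 mm (1.0 is 30 mm), a list of three; "spin": the turn about the world's z in units of 8 degrees (1.0 is 8 degrees). In form: {"fingers": [fingers, ...], "delta_pos": [[x, y, z], ...], "spin": [spin, ...]}. A call has 1 to 20 rows; each row is the pose to reach, as a shift and turn from the pose commanded when the call began; what a row does not reach only later rows make up. A row lasts 1/8 s, in which the tool goes at most 62.5 mm and 10.7 degrees, less where a joint would pass 70% of its speed; a pose out of reach is approached as far as the arm can. A call with a gripper value outside its range is refused whole. The fingers move at their own pace and stop on an object; the grip force is fixed at half the most. Time passes only in rows, so rows that repeat a pose let the fingers close. It gives the time, the measured TCP pose, the force, the opening and the grip force at its end, in the units of the state.
- r.get_state(): the state, without advancing time (a new reading comes with each control period).
- r.camera(name): name is "scene" or "top" or "wrist"; returns a dict with "color" (480x640x3 uint8, red, green, blue), "mtx" (3x3 intrinsics, pixels), "R" (3x3) and "t" (3): a world point X has camera coordinates R X + t; the wrist camera has in their place "mount" (4x4, takes a point from camera to tool coordinates, whose origin is the TCP and whose axes are the flange's). Camera axes: x right, y down, z forward; pixel columns grow to the right and rows downward; lengths in m; the calibration is good to about 2 mm. A picture is of the moment at which its call begins: read the wrist's pose just before it. There is no depth.
- r.sign_off(): hands the job in; it is judged then, once.
The state is a dict: "clock": time; "qpos": joint angles; "dq": joint speeds; "effort": joint torques, N m; "position": TCP position; "tool_rot": TCP orientation; "contact_force": force on the tool from outside, world axes, zero at the start; "ft_torque": the same for the moment, N m; "gripper_width": finger opening in m; "finger_force": force on a finger pad.
Only numpy, scipy, OpenCV 4.12 (cv2) and the standard library are available. Lean on these libraries where they do the work, as an engineer would, in place of code of your own. Each camera call takes 0.05 s, during which the arm holds its last target. There are 200 camera calls.

### The job

Put the battery pack on charge: lift it up out of its bay, over the shelf's front rail, and draw it forward. The charger's towers leave no room for fingers on the pack's narrow edges, so stand it upright on the bench, let go, and take it again by its broad faces; then lower it upright between the towers until it sits fully home and leave it there. Do not drop it, force it against the rail, or disturb the other things.

Things in the scene. Friction and masses are not known exactly. Their poses are not given: they have to be found in the camera images.
- pack_center (a point): centre of the battery pack: black block (label on one broad face) 47 x 30 mm, 89 mm tall, 0.13 to 0.27 kg, standing on its end in one bay of the shelf. Its y axis points up along the 89 mm; x runs across the 47 mm (normal to the narrow edges, front and back in the shelf); z across the 30 mm (normal to the broad faces). Its foot is 44.5 mm below. It may go into the charger either way round
- rack: blue sheet-metal shelf, 172 mm wide, fixed. Origin on the bench under the middle of the row of bays, front -x, z up. Board top at z = 60 mm, x = -40 to 85 mm; end cheeks to z = 100 mm at most; back sheet at x = 82 to 85 mm, to z = 135 mm; nothing above. The bench before it is free to stand things on (x = -190 to -100 mm, y within 60 mm)
- rack_bays (a point): middle of the row of four bays, on the board (60 mm above the bench); axes as rack. Bay centres at y = -60, -20, 20, 60 mm. Aluminium dividers, 4 mm thick, 36 mm deep (x = -18 to 18 mm), 84 mm high, bound each bay (36 mm wide), so a pack in it can be taken only by its narrow edges, front and back
- rack_rail: middle of the shelf's front retaining rail, on its top: a round steel bar 8 mm thick along the shelf's y, 38 mm above the board, 34 mm before the middle of the bays. Axes as rack
- charger_seat (a point): middle of the seat of the charger (black with grey towers, fixed, base 90 x 124 mm), 20 mm above the bench; z up. Two towers stand on it at y = +-(26 to 48) mm, x = -17 to 17 mm. The pack stands on the seat between them, narrow edges to the towers (52 mm apart), broad faces along x, open to the fingers but for two splayed lips 8 mm high, 36 mm apart. When home its centre is 44.5 mm above this point
- charger_mouth (a point): middle of the mouth between the charger's towers, level with their tops, 83 mm above the seat; axes as charger_seat. The towers flare outwards over their top 14 mm, to about 62 mm apart here
- charger_contact (a joint): brass sprung contact in the +y tower, m: 0 = out (7 mm out of the tower's face, from 8 to 65 mm above the seat, sloping at top and bottom); a pack between the towers presses it back 2 to 5 mm. It pushes with 1 to 2 N, so the pack drags on it and may hang part-way if let go there: up to about 6 N downwards takes it home
- motor_a: grey gear motor 26 x 32 mm, 69 mm tall, standing on its end in another bay (bystander). Origin half-way up, 15 mm off its middle
- motor_b: grey gear motor like motor_a, in another bay (bystander)
- small_parts_cup: clear round cup with small parts, 72 mm across, 68 mm tall, on the bench (bystander); origin at its foot
- tyre_wheel: grey-tyred wheel 63 mm across, 24 mm high, lying on the bench (bystander); origin at its foot
There are look-alikes about, which are no part of the job. Leave any blue or white look-alike of the part that bears pack_center alone.

How it is judged:
By the outcome, as a careful person would: the job done as asked, in the order asked, and still so for the second after the job is handed in, with the robot touching nothing.
It also fails if it takes over 64 s, if anything falls off the work surface, if the arm or the gripper's body presses on something with over 40 N, if the wrist force passes 120 N, or if a joint passes its speed limit or range.

## Working session

There is one attempt and no reset: what is moved stays moved. The work goes in short steps, Python scripts to look and compute and a shell command to move; the robot and the scene stay as the last step left them, time stands still between calls to the robot, and variables do not carry over. Pictures are saved under pics/ and viewed, at most 10 in all, crops included, and the job is handed in when it is done.

```bash
mkdir -p pics; cat > h.py <<'E'
import numpy as np, cv2
from plant import r
from scipy.spatial.transform import Rotation as Ro
def cam(n):
    s=r.get_state(); c=r.camera(n)
    if n=='wrist':
        T=np.eye(4);T[:3,:3]=Ro.from_rotvec(s['tool_rot']).as_matrix();T[:3,3]=s['position']
        W=T@np.array(c['mount']);c['R']=W[:3,:3].T;c['t']=-c['R']@W[:3,3]
    return {k:np.array(v) for k,v in c.items()}
def plane(c,uv,z):
    R,t=c['R'],c['t'];o=-R.T@t;d=R.T@np.linalg.inv(c['mtx'])@np.array([uv[0],uv[1],1.])
    return o+d*(z-o[2])/d[2]
def proj(c,X):
    p=c['mtx']@(c['R']@np.array(X)+c['t']);return p[:2]/p[2]
def save(n,im): cv2.imwrite('pics/'+n+'.png',im[...,::-1])
E
python3 - <<'E'
from h import *
s=r.get_state();print({k:np.round(v,3) for k,v in s.items()})
for n in('scene','top'):
    c=cam(n);save(n,c['color']);np.savez(n,**{k:c[k] for k in('color','mtx','R','t')});print(n,np.round(-c['R'].T@c['t'],3))
E
```

```text
{'clock': np.float64(0.0), 'qpos': array([-1.434,  0.207,  1.543,  0.   ,  1.393, -0.151]), 'dq': array([ 0.001,  0.001,  0.001, -0.001, -0.001,  0.   ]), 'effort': array([ 1.0000e-03, -3.8304e+01, -2.9159e+01, -0.0000e+00,  1.1000e-02,
        0.0000e+00]), 'position': array([ 0.163, -0.551,  0.23 ]), 'tool_rot': array([-3.107, -0.449, -0.   ]), 'contact_force': array([ 0.323,  0.093, -0.668]), 'ft_torque': array([0.013, 0.04 , 0.025]), 'finger_force': np.float64(0.0), 'gripper_width': np.float64(0.085)}
scene [0.209 0.528 0.769]
top [ 0.415 -0.05   0.974]
```

View pics/scene.png

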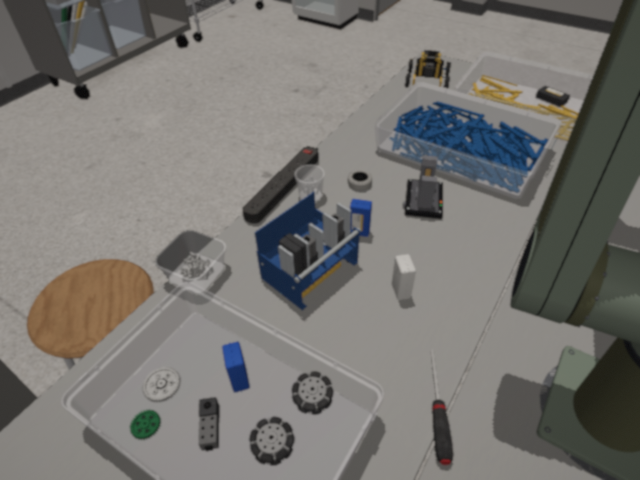

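View pics/top.png

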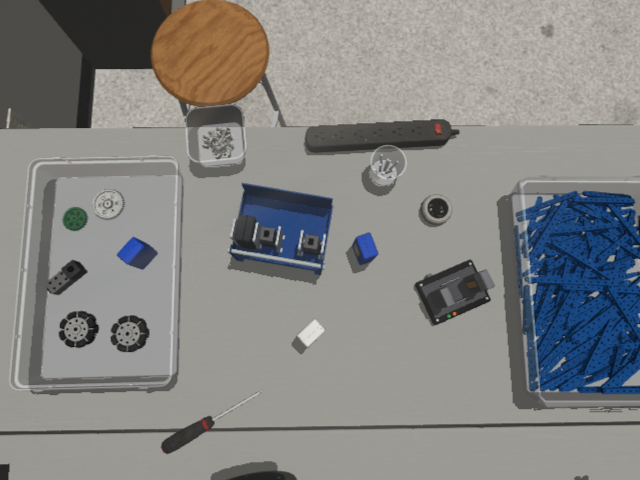

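The top view shows the shelf at about (285,230), front towards the robot, and the charger at about (453,292). Candidates for the pack:
- Black block at top (245,232), scene (293,253), in the end bay.
- Blue block at top (366,248) on the bench, and another at (133,252) in the tray.
- White block at top (311,333).
- Grey motors in bays at top (268,235) and (311,243).

By the description I choose the black one and check it in a close crop.

```bash
python3 - <<'E'
from h import *
t=np.load('top.npz');s=np.load('scene.npz')
f=lambda im,x,y,w,h,k:cv2.resize(im[y:y+h,x:x+w],None,fx=k,fy=k,interpolation=cv2.INTER_CUBIC)
a=f(t['color'],220,175,130,100,3);a=cv2.resize(a,(400,300))
b=cv2.resize(t['color'][245:335,400:520],(400,300),interpolation=cv2.INTER_CUBIC)
c=cv2.resize(s['color'][185:308,240:404],(400,300),interpolation=cv2.INTER_CUBIC)
d=cv2.resize(s['color'][150:225,380:480],(400,300),interpolation=cv2.INTER_CUBIC)
save('crop',np.vstack([np.hstack([a,b]),np.hstack([c,d])]))
print(t['mtx'],np.round(t['R'],3))
E
```

```text
[[485.25146073   0.         314.08013666]
 [  0.         485.25146073 234.7571672 ]
 [  0.           0.           1.        ]] [[-0.013 -1.     0.012]
 [-0.982  0.01  -0.188]
 [ 0.188 -0.015 -0.982]]
```

View pics/crop.png

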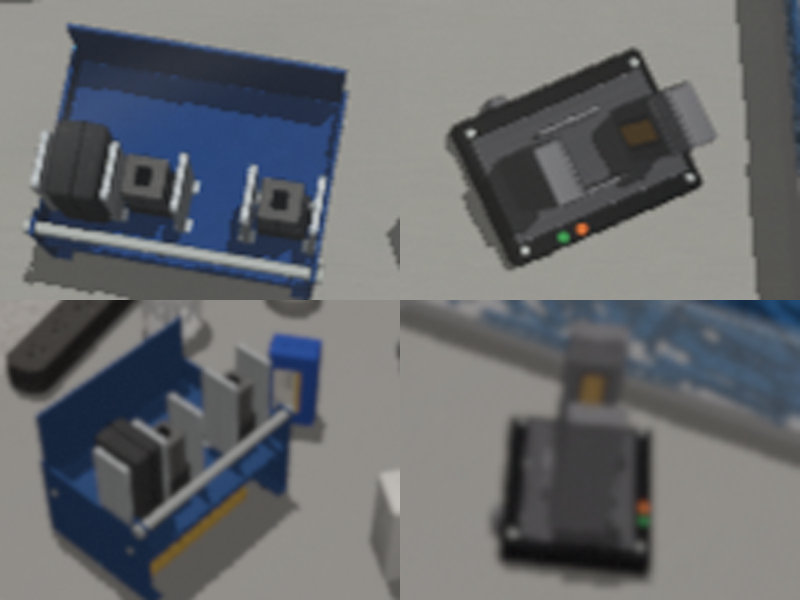

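The crop shows the black pack in the leftmost bay (top px ≈ (245,232)) between white dividers, motors in the second and fourth bays. The charger's brass contact is in the right-hand tower (px ≈ (471,285)). Now coarse positions.

```bash
python3 - <<'E'
from h import *
t=dict(np.load('top.npz'))
a=lambda u,v:(220+u*130/400,175+v/3)
b=lambda u,v:(400+(u-400)*.3,245+v*.3)
p=lambda uv,z:np.round(plane(t,uv,z)*1000,1)
A,B=p(a(30,228),.098),p(a(312,272),.098);d=A-B;print('rail',A,B,np.linalg.norm(d),'yaw',np.degrees(np.arctan2(-d[0],d[1])))
Q=[p(a(*q),.149) for q in((55,125),(108,122),(113,205),(60,215))];print('pack',Q,np.mean(Q,0))
S=[p(b(*q),.015) for q in((470,133),(633,62),(690,178),(525,250))];print('chg',S,np.mean(S,0))
for i in range(4):
    e=S[(i+1)%4]-S[i];print(np.linalg.norm(e),np.degrees(np.arctan2(e[1],e[0])))
print('white',p((311,333),.08),'blue',p((366,248),.08))
m=r.camera('wrist');print(np.round(m['mount'],3),m['mtx'][0])
E
```

```text
rail [554.6  91.   98. ] [525.9 -75.8  98. ] 169.2510856686007 yaw -9.762850981173887
pack [array([606.9,  69.8, 149. ]), array([608.4,  39.9, 149. ]), array([559.4,  36.6, 149. ]), array([553.9,  66.1, 149. ])] [582.15  53.1  149.  ]
chg [array([ 495.8, -274.8,   15. ]), array([ 537.1, -375.1,   15. ]), array([ 467.7, -403.9,   15. ]), array([ 427. , -303.4,   15. ])] [ 481.9 -339.3   15. ]
108.4701802340164 -67.61986494804043
75.1385387134991 -157.462254253836
108.42850178804464 112.04672302208992
74.50771772105223 22.572542407066084
white [406.  -55.6  80. ] blue [ 560.4 -160.2   80. ]
[[ 0.    -0.961 -0.276  0.069]
 [ 1.    -0.     0.     0.001]
 [-0.    -0.276  0.961 -0.144]
 [ 0.     0.     0.     1.   ]] [342.96222632   0.         314.83668696]
```

Bay +60 (pack) and the yaw of about -9.8° agree with the given sizes. I'm moving the wrist over the pack for a precise look.

```bash
python3 -m crank '{"fingers":[0,0,0,0,0,0,0,0,0,0,0,0,0,0,0,0,0,0],"delta_pos":[[13.7,20.2,0],[13.7,20.2,0],[13.7,20.2,0],[13.7,20.2,0],[13.7,20.2,0],[13.7,20.2,0],[13.7,20.2,0],[13.7,20.2,0],[13.7,20.2,0],[13.7,20.2,0],[13.7,20.2,0],[13.7,20.2,0],[13.7,20.2,0],[13.7,20.2,0],[13.7,20.2,0],[13.7,20.2,0],[13.7,20.2,0],[13.7,20.2,0]],"spin":[8,8,8,8,8,8,8,8,8,8,8,8,8,8,8,8,8,8]}'
python3 - <<'E'
from h import *
c=cam('wrist');save('w1',c['color']);np.savez('w1',**{k:c[k] for k in('color','mtx','R','t')})
s=r.get_state();R=Ro.from_rotvec(s['tool_rot']).as_matrix();print(s['clock'],np.degrees(np.arctan2(R[1,1],R[0,1])),R[2])
E
```

```text
clock: 2.4
position: [0.5736, 0.0541, 0.2315]
tool_rot: [2.4, 2.028, 0.0]
contact_force: [0.6, 0.5, -0.1]
gripper_width: 0.0856
finger_force: 0.0
2.45 -9.593335401747845 [ 7.23515566e-05  1.49375254e-04 -9.99999986e-01]
```

View pics/w1.png

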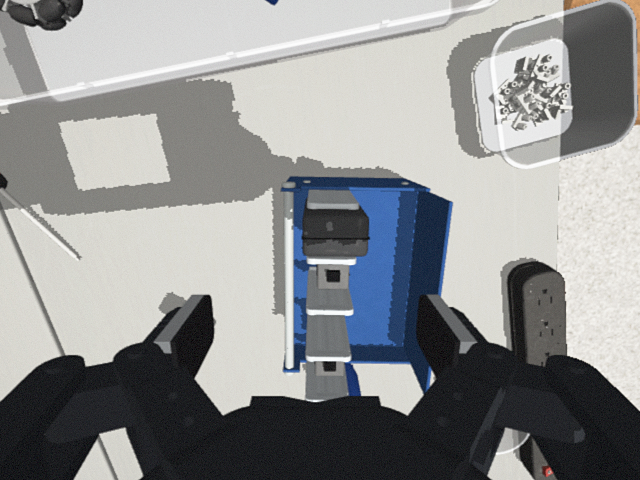

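The wrist view shows the pack at about (336,232), rail down column ~290, divider tops at (330,262), (330,311) and (330,357). I'll measure these by masks.

```bash
python3 - <<'E'
from h import *
c=dict(np.load('w1.npz'));im=c['color'];g=im.max(2)
m=((g<85)&(im.max(2)-im.min(2)<25)).astype(np.uint8)
m[:190]=0;m[275:]=0;m[:,:296]=0;m[:,380:]=0
m=cv2.morphologyEx(m,cv2.MORPH_OPEN,np.ones((5,5)))
n,l,s,_=cv2.connectedComponentsWithStats(m);k=1+s[1:,4].argmax();print(s[k])
cn=max(cv2.findContours((l==k).astype(np.uint8),0,2)[0],key=cv2.contourArea)
b=cv2.minAreaRect(cn);print(b)
P=[np.round(plane(c,q,.149)[:2]*1e3,1) for q in cv2.boxPoints(b)];print(P,np.mean(P,0),[np.linalg.norm(P[i]-P[i-1]) for i in range(2)])
# rail
w=((g>190)&(im.max(2)-im.min(2)<25)).astype(np.uint8);w[:180]=0;w[373:]=0;w[:,:284]=0;w[:,297:]=0
ys=np.arange(195,365,10);pts=[(np.flatnonzero(w[y]).mean(),y) for y in ys if w[y].any()]
Q=np.array([plane(c,q,.096)[:2]*1e3 for q in pts]);f=np.polyfit(Q[:,1],Q[:,0],1);print('rail x=%.3f*y+%.1f'%tuple(f),'yaw',-np.degrees(np.arctan(f[0])),np.std(Q[:,0]-np.polyval(f,Q[:,1])))
v=cv2.resize(im[170:380,270:470],(760,798//1)) if 0 else cv2.resize(im[180:320,270:410],None,fx=4,fy=4,interpolation=cv2.INTER_CUBIC)
save('w1c',v)
E
```

```text
[ 303  209   66   38 2147]
((335.5, 227.5), (37.0, 65.0), 90.0)
[array([570.,  80.]), array([612.8,  72.8]), array([609.6,  47.1]), array([565.4,  54.5])] [589.45  63.6 ] [np.float64(25.91158042266045), np.float64(43.40138246646063)]
rail x=0.189*y+541.0 yaw -10.709432462222528 0.2905430060088812
```

View pics/w1c.png

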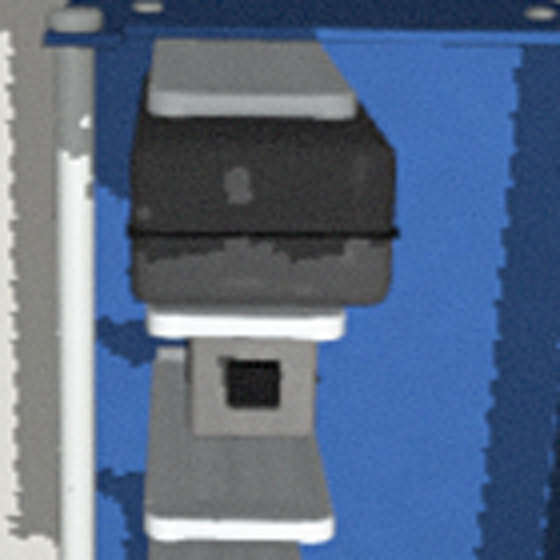

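```bash
python3 - <<'E'
from h import *
c=dict(np.load('w1.npz'));g=lambda u,v,z:np.round(plane(c,(270+u/4-.375,180+v/4-.375),z)[:2]*1e3,1)
D=[(g(148,106,.144),g(357,106,.144)),(g(148,327,.144),g(345,327,.144)),(g(145,529,.144),g(333,529,.144))]
for a,b in D: print('div',a,b,(a+b)/2,np.linalg.norm(b-a))
P=[g(132,150,.149),g(394,150,.149),g(391,303,.149),g(133,303,.149)];print(P,np.mean(P,0))
for i in range(4): e=P[i]-P[i-1];print(np.linalg.norm(e),np.degrees(np.arctan2(e[1],e[0])))
# triangulate pack/top-view consistency
t=dict(np.load('top.npz'));print(proj(t,[*(np.mean(P,0)/1e3),.149]))
E
```

```text
div [572.4  80.7] [607.6  74.7] [590.   77.7] 35.70770225035494
div [565.5  41.3] [600.2  35.4] [582.85  38.35] 35.19801130745888
div [558.    2.1] [592.6  -3.8] [575.3   -0.85] 35.09943019480518
[array([568.7,  74.6]), array([612.2,  67.2]), array([608.3,  40.4]), array([564.1,  47.8])] [588.325  57.5  ]
27.191910561782894 80.26055405450272
44.12493626057719 -9.654445934900899
27.082282030877696 -98.27969934975867
44.81517600099317 170.495641277497
[244.8133211  227.02874172]
```

Divider spacing comes out at 40.0 mm and bay-to-rail at 33.8 mm, both as given. Bay centre is (587,58) with yaw -10.6°. I'm descending to grip by the narrow edges above the rail.

```bash
python3 -m crank '{"fingers":[0,0,0,0,0,0,0,0,0,255,255,255,255,255,255,255,255],"delta_pos":[[0.46,0.12,0],[0.46,0.12,-1],[0.46,0.12,-2],[0.46,0.12,-3],[0.46,0.12,-3.6],[0.46,0.12,-4],[0.46,0.12,-4],[0.46,0.12,-4],[0.46,0.12,-4],[0.46,0.12,-4],[0.46,0.12,-4],[0.46,0.12,-4],[0.46,0.12,-4],[0.46,0.12,-4],[0.46,0.12,-4],[0.46,0.12,-4],[0.46,0.12,-4]],"spin":[-0.12,-0.12,-0.12,-0.12,-0.12,-0.12,-0.12,-0.12,-0.12,-0.12,-0.12,-0.12,-0.12,-0.12,-0.12,-0.12,-0.12]}'
```

```text
clock: 4.58
position: [0.5878, 0.058, 0.1118]
tool_rot: [2.415, 2.008, 0.001]
contact_force: [-0.2, -0.7, 5.3]
gripper_width: 0.0453
finger_force: 62.3
```

```bash
python3 -m crank '{"fingers":[255,255,255,255,255,255,255,255],"delta_pos":[[0,0,0.2],[0,0,0.6],[0,0,1.0],[0,0,1.4],[0,0,1.8],[0,0,2.2],[0,0,2.2],[0,0,2.2]],"spin":[0,0,0,0,0,0,0,0]}'
python3 - <<'E'
from h import *
w=cam('wrist');s=cam('scene');save('lift',np.hstack([cv2.resize(w['color'],(400,300)),cv2.resize(s['color'][150:306,210:418],(400,300))]))
E
```

```text
clock: 5.58
position: [0.5871, 0.0581, 0.177]
tool_rot: [-2.416, -2.008, 0.001]
contact_force: [-0.2, 1.1, -1.7]
gripper_width: 0.0454
finger_force: 61.5
```

View pics/lift.png

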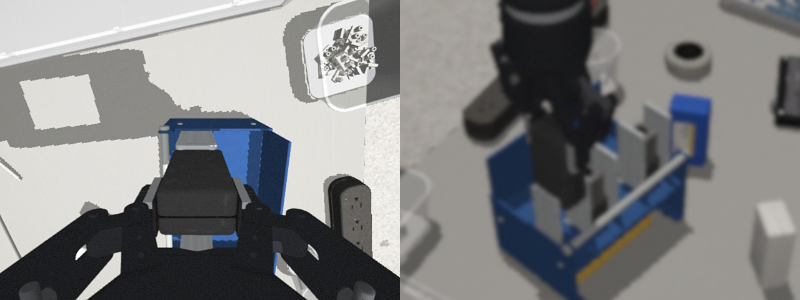

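Pack is held upright, foot about 125 mm up, above the rail (98 mm). I'm drawing it straight forward, then lowering it to the free bench.

```bash
python3 -m crank '{"fingers":[255,255,255,255,255,255,255,255,255,255,255,255,255,255,255,255,255,255],"delta_pos":[[-0.4,0.07,0],[-1,0.19,0],[-1.7,0.32,0],[-2.4,0.45,0],[-3.1,0.58,0],[-3.6,0.6,0],[-4.2,0.3,-0.2],[-4.6,0,-0.6],[-4.77,-0.13,-1.1],[-4.77,-0.13,-1.7],[-4.77,-0.13,-2.3],[-4.77,-0.13,-2.8],[-4.77,-0.13,-3.2],[-4.77,-0.13,-3.5],[-4.77,-0.13,-3.75],[-4.77,-0.13,-3.9],[-4.77,-0.13,-3.95],[-4.77,-0.13,-3.95]],"spin":[0,0,0,0,0,0,0,0,0,0,0,0,0,0,0,0,0,0]}'
```

```text
clock: 7.92
position: [0.4446, 0.0542, 0.059]
tool_rot: [2.416, 2.008, 0.001]
contact_force: [-1.0, 0.5, -1.5]
gripper_width: 0.0452
finger_force: 61.6
```

```bash
python3 -m crank '{"fingers":[255,255,255,255],"delta_pos":[[0,0,-0.05],[0,0,-0.1],[0,0,-0.15],[0,0,-0.15]],"spin":[0,0,0,0]}'
```

```text
clock: 8.43
position: [0.4442, 0.0542, 0.0541]
tool_rot: [-2.416, -2.008, 0.0]
contact_force: [0.1, -0.3, -1.3]
gripper_width: 0.0453
finger_force: 61.6
```

```bash
python3 -m crank '{"fingers":[255,255,255,255],"delta_pos":[[0,0,-0.03],[0,0,-0.06],[0,0,-0.06],[0,0,-0.06]],"spin":[0,0,0,0]}'
```

```text
clock: 8.93
position: [0.4444, 0.0542, 0.0525]
tool_rot: [2.416, 2.008, 0.0]
contact_force: [-0.3, -0.1, -1.8]
gripper_width: 0.0451
finger_force: 61.6
```

```bash
python3 -m crank '{"fingers":[255,255,255,255],"delta_pos":[[0,0,-0.03],[0,0,-0.05],[0,0,-0.05],[0,0,-0.05]],"spin":[0,0,0,0]}'
```

```text
clock: 9.43
position: [0.4446, 0.0542, 0.0517]
tool_rot: [2.416, 2.008, 0.0]
contact_force: [-2.8, -1.0, 6.0]
gripper_width: 0.0453
finger_force: 62.6
```

Foot is on the bench (6 N reaction). I release, rise and turn 90°, then look.

```bash
python3 -m crank '{"fingers":[0,0,0,0,0,0,0,0,0,0,0,0,0,0,0,0,0,0],"delta_pos":[[0,0,0],[0,0,0],[0,0,0],[0,0,0],[0,0,0],[0,0,0],[0,0,0.5],[0,0,1.2],[0,0,2],[0,0,3],[0,0,4],[0,0,5],[0,0,5],[0,0,5],[0,0,5],[0,0,5],[0,0,5],[0,0,5]],"spin":[0,0,0,0,0,0,0,0,0,1.3,2.6,3.9,5.2,6.5,7.8,9.1,10.4,11.25]}'
python3 - <<'E'
from h import *
s=r.get_state();R=Ro.from_rotvec(s['tool_rot']).as_matrix();print(s['position'],np.degrees(np.arctan2(R[1,1],R[0,1])))
c=cam('wrist');np.savez('w2',**{k:c[k] for k in('color','mtx','R','t')});im=c['color']
x,y=proj(c,[.4445,.0542,.089]).astype(int);print(x,y)
x0,y0=max(x-75,0),max(y-75,0);v=im[y0:y0+150,x0:x0+150];print(x0,y0)
t=cam('top');
save('w2',np.hstack([cv2.resize(v,(600,600),interpolation=cv2.INTER_CUBIC),cv2.resize(im,(200,600))]))
g=im.max(2);q=((g<105)&(g-im.min(2)<25)).astype(np.uint8)
mm=np.zeros_like(q);mm[y0:y0+150,x0:x0+150]=1;q=cv2.morphologyEx(q*mm,cv2.MORPH_OPEN,np.ones((5,5)))
n,l,st,_=cv2.connectedComponentsWithStats(q);print(st[1:])
E
```

```text
clock: 11.68
position: [0.4445, 0.0542, 0.2021]
tool_rot: [0.281, 3.128, 0.0]
contact_force: [-0.5, 0.2, -0.7]
gripper_width: 0.0851
finger_force: 0.0
[0.44445683 0.05421386 0.20210386] 79.72069385898035
316 234
241 159
[[ 297  191   39   71 2569]]
```

View pics/w2.png

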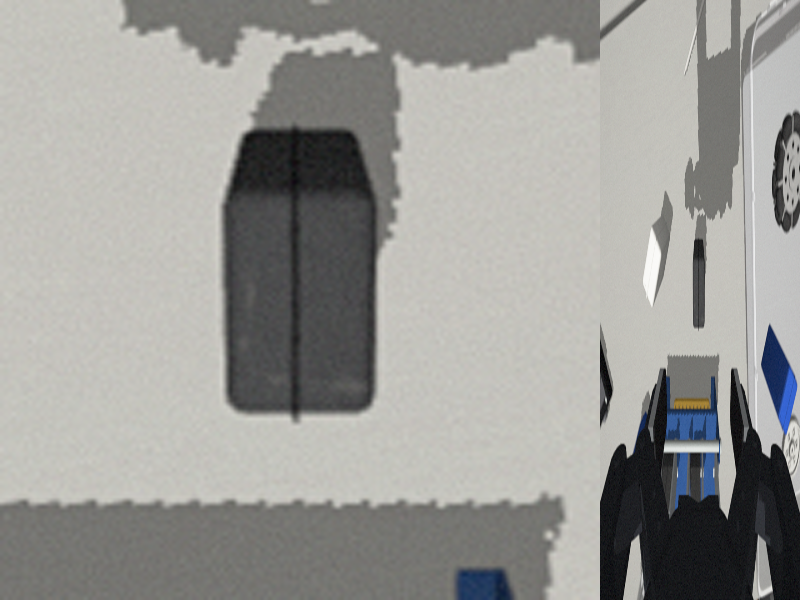

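Pack stands upright at (316,234) in the wrist image, just where released, i.e. at (444.5, 54.2) mm, and the tool is aligned with its broad faces. I'm lowering and regripping.

```bash
python3 -m crank '{"fingers":[0,0,0,0,0,0,0,0,0,0,255,255,255,255,255,255,255,255,255,255],"delta_pos":[[0,0,-0.8],[0,0,-1.6],[0,0,-2.5],[0,0,-3.4],[0,0,-4.2],[0,0,-4.8],[0,0,-5.2],[0,0,-5.4],[0,0,-5.4],[0,0,-5.4],[0,0,-5.4],[0,0,-5.4],[0,0,-5.4],[0,0,-5.4],[0,0,-5.4],[0,0,-5.4],[0,0,-5.4],[0,0,-5.4],[0,0,-5.4],[0,0,-5.4]],"spin":[0,0,0,0,0,0,0,0,0,0,0,0,0,0,0,0,0,0,0,0]}'
```

```text
clock: 14.28
position: [0.4446, 0.0542, 0.0392]
tool_rot: [0.288, 3.128, 0.0]
contact_force: [-1.0, 1.4, 5.5]
gripper_width: 0.0292
finger_force: 59.6
```

```bash
python3 -m crank '{"fingers":[255,255,255,255,255,255,255,255,255,255,255,255,255,255,255,255,255,255,255,255],"delta_pos":[[0,0,0.2],[0,0,0.7],[0,0,1.5],[0,0,2.5],[0,0,3.7],[0.1,-0.7,4.9],[0.3,-1.8,6],[0.4,-3,7],[0.6,-4.2,7],[0.8,-5.4,7],[1,-6.6,7],[1.1,-7.8,7],[1.3,-9,7],[1.5,-10.2,7],[1.6,-11.4,7],[1.8,-12.6,7],[2,-13.8,7],[2.2,-15,7],[2.25,-15.6,7],[2.25,-15.6,7]],"spin":[0,0,0,0,0,0,0,-0.7,-1.4,-2.1,-2.8,-3.5,-4.2,-4.9,-5.6,-6.3,-7,-7.14,-7.14,-7.14]}'
python3 - <<'E'
from h import *
s=r.get_state();R=Ro.from_rotvec(s['tool_rot']).as_matrix();print(s['position'],np.degrees(np.arctan2(R[1,1],R[0,1])))
c=cam('wrist');np.savez('w3',**{k:c[k] for k in('color','mtx','R','t')});save('w3',c['color'])
for p in([.482,-.339,.02],[.482,-.339,.103]):print(proj(c,p))
E
```

```text
clock: 16.77
position: [0.5114, -0.4142, 0.2488]
tool_rot: [-1.75, -2.608, -0.001]
contact_force: [-0.0, 0.0, -2.7]
gripper_width: 0.0298
finger_force: 59.6
[ 0.5113683  -0.41423025  0.248756  ] 22.29281406553283
[316.99193886 129.43974397]
[317.45142985 125.85938421]
```

View pics/w3.png

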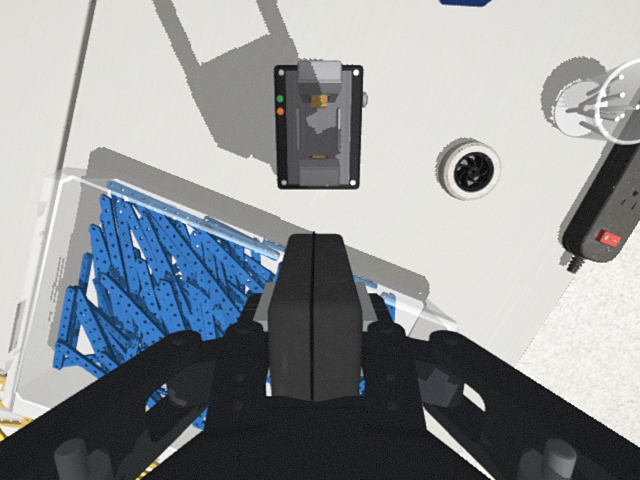

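The charger is at about (319,127) with the lips and towers visible, and the pack is held upright below it. I zoom in to measure.

```bash
python3 - <<'E'
from h import *
im=np.load('w3.npz')['color']
a=cv2.resize(im[50:200,265:375],None,fx=4,fy=4,interpolation=cv2.INTER_CUBIC)
b=cv2.resize(im[225:275,270:360],(360,200),interpolation=cv2.INTER_CUBIC)
save('w3c',np.hstack([a,np.vstack([np.clip(b.astype(int)*2,0,255).astype(np.uint8),np.zeros((400,360,3),np.uint8)])]))
E
```

```text
(no output)
```

View pics/w3c.png

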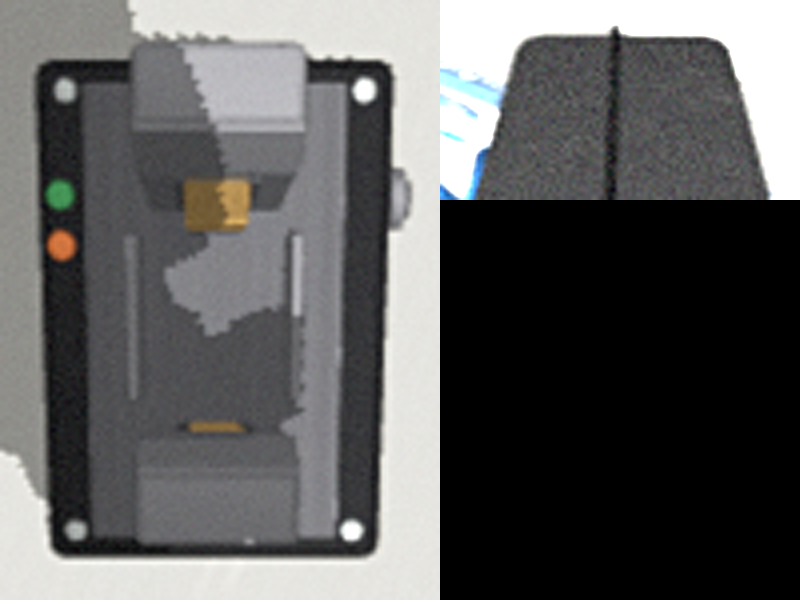

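```bash
python3 - <<'E'
from h import *
c=dict(np.load('w3.npz'));g=lambda u,v,z:plane(c,(265+u/4-.375,50+v/4-.375),z)[:2]*1e3
def rep(n,P):
    P=np.array(P);L=[np.round(np.linalg.norm(P[i]-P[i-1]),1) for i in range(len(P))]
    print(n,np.round(P.mean(0),1),L)
    return P
S=rep('screws',[g(65,90,.02),g(364,90,.02),g(351,530,.02),g(76,530,.02)])
B=rep('base',[g(37,62,.018),g(391,62,.018),g(375,556,.018),g(55,556,.018)])
L=rep('lips',[g(131,235,.028),g(297,235,.028),g(297,397,.028),g(134,399,.028)])
T=rep('tow outer',[g(132,45,.103),g(306,45,.103),g(298,543,.103),g(137,543,.103)])
M=rep('tow mouth',[g(132,128,.103),g(306,128,.103),g(298,472,.103),g(137,472,.103)])
for n,P in(('screws',S),('base',B),('lips',L),('tow',T),('mouth',M)):
    e=(P[0]+P[1]-P[2]-P[3]);print(n,np.degrees(np.arctan2(e[1],e[0]))-90)
h=lambda u,v,z:plane(c,(270+u/4-.375,225+v/4-.375),z)[:2]*1e3
a,b=h(512,38,.2096) if 0 else h(512-440,38,.2096),h(730-440,38,.2096)
ty=np.radians(22.3);tx=np.array([-np.sin(ty),np.cos(ty)]);yy=np.array([np.cos(ty),np.sin(ty)])
tcp=np.array([511.4,-414.2]);print('foot edge',a,b,np.linalg.norm(b-a),'rel tcp along toolx,y',((a+b)/2-tcp)@tx,((a+b)/2-tcp)@yy)
d=b-a;print('foot yaw',np.degrees(np.arctan2(d[1],d[0])))
# same from top camera with earlier screws
E
```

```text
screws [ 483.1 -338.5] [np.float64(108.3), np.float64(74.1), np.float64(108.3), np.float64(74.1)]
base [ 483.3 -338.7] [np.float64(122.3), np.float64(87.8), np.float64(122.2), np.float64(87.2)]
lips [ 483.2 -338.4] [np.float64(39.6), np.float64(41.4), np.float64(39.1), np.float64(41.9)]
tow outer [ 483.3 -338.6] [np.float64(94.8), np.float64(33.3), np.float64(94.7), np.float64(33.8)]
tow mouth [ 483.3 -338.6] [np.float64(65.5), np.float64(33.8), np.float64(65.5), np.float64(33.3)]
screws 22.307230954714356
base 22.571845224350128
lips 23.000316124323902
tow 22.31065112108581
mouth 22.229547967721814
foot edge [ 489.5835595  -402.19600437] [ 517.42753181 -390.76583297] 30.09876429799429 rel tcp along toolx,y 19.389465574411144 -0.5804113293157973
foot yaw 22.318538832038854
```

```bash
python3 - <<'E'
from h import *
c=dict(np.load('w3.npz'));im=c['color']
g=im[:,330:352].mean((1,2));print('rows 228-240',np.round(g[228:241]),'\nrows 290-330',np.round(g[290:331]),'\n385-405',np.round(g[385:406]))
ty=np.radians(22.3);tx=np.array([-np.sin(ty),np.cos(ty)]);tcp=np.array([.5114,-.4142])
for k,z in((22,.2096),(23.5,.2096),(22,.2986),(23.5,.2986),(-22,.2986),(-23.5,.2986)):print(k,z,proj(c,[*(tcp+tx*k/1e3),z])[1])
E
```

```text
rows 228-240 [228. 228. 228. 230. 230. 213. 159. 134. 127. 120. 119. 117. 113.] 
rows 290-330 [44. 45. 45. 44. 45. 45. 45. 45. 45. 45. 47. 47. 48. 51. 52. 53. 54. 55.
 55. 56. 58. 57. 58. 57. 57. 58. 58. 58. 57. 59. 57. 58. 57. 57. 58. 57.
 58. 56. 58. 57. 57.] 
385-405 [57. 56. 55. 58. 56. 56. 57. 55. 55. 57. 54. 48. 41. 37. 32. 31. 32. 30.
 32. 30. 30.]
22 0.2096 229.54185639941008
23.5 0.2096 226.89249439206517
22 0.2986 302.4245809226637
23.5 0.2986 297.85738845587383
-22 0.2986 421.91629781789374
-23.5 0.2986 425.5511792688767
```

```bash
python3 - <<'E'
from h import *
for n,yaw,tcp,zf in(('w2',79.6,[.4445,.0542],0.),('w3',22.3,[.5114,-.4142],.2096)):
    c=dict(np.load(n+'.npz'));im=c['color'].astype(float)
    a=np.radians(yaw);tx=np.array([-np.sin(a),np.cos(a)])
    cols=slice(322,330) if n=='w2' else slice(322,336)
    g=im[:,cols].mean((1,2));pf=lambda k,z:proj(c,[*(np.array(tcp)+tx*k/1e3),zf+z])[1]
    for nm,k,z in(('foot',23.5,.0),('top',23.5,.089)):
        p=pf(k,z);q=pf(k-1,z);lo=int(p)-6;seg=g[lo:lo+22];print(n,nm,'pred %.1f px/mm %.2f'%(p,q-p),lo,np.round(seg).astype(int))
E
```

```text
w2 foot pred 188.9 px/mm 0.99 182 [116 118 117 117 116 117 118 118 113  76  36  31  32  35  30  30  32  33
  36  35  38  35]
w2 top pred 204.6 px/mm 1.31 198 [32 33 36 35 38 35 35 36 46 55 63 69 74 72 75 76 74 75 74 76 76 75]
w3 foot pred 226.9 px/mm 1.77 220 [228 228 228 228 228 228 228 228 228 228 229 231 231 175  55  31  40  41
  39  40  39  39]
w3 top pred 297.9 px/mm 3.05 291 [45 45 44 44 43 44 44 45 45 44 47 49 51 52 52 53 55 54 57 56 57 58]
```

Every charger feature gives the same centre, (483.3, -338.6), yaw 22.3°, matching the held pack's yaw. The pack sits about 2 mm towards tool -x, so the TCP target is (482.9, -336.6). I move over the mouth, foot just above.

```bash
python3 -m crank '{"fingers":[255,255,255,255,255,255,255,255,255,255,255,255],"delta_pos":[[-0.3,0.8,0],[-0.6,1.6,0],[-0.85,2.3,0],[-0.95,2.59,0],[-0.95,2.59,-0.5],[-0.95,2.59,-1.2],[-0.95,2.59,-1.9],[-0.95,2.59,-2.5],[-0.95,2.59,-2.9],[-0.95,2.59,-3.1],[-0.95,2.59,-3.2],[-0.95,2.59,-3.2]],"spin":[0,0,0,0,0,0,0,0,0,0,0,0]}'
python3 - <<'E'
from h import *
s=r.get_state();print(s['position']);c=cam('wrist');t=cam('scene');
a=c['color'];b=t['color'][90:240,340:500]
save('mouth',np.hstack([cv2.resize(a[120:420,160:480],(426,400)),cv2.resize(b,(374,400))]))
E
```

```text
clock: 18.32
position: [0.4836, -0.3364, 0.1534]
tool_rot: [1.748, 2.609, -0.0]
contact_force: [0.5, -0.4, -1.7]
gripper_width: 0.0292
finger_force: 59.6
[ 0.48363092 -0.33638615  0.15344432]
```

View pics/mouth.png

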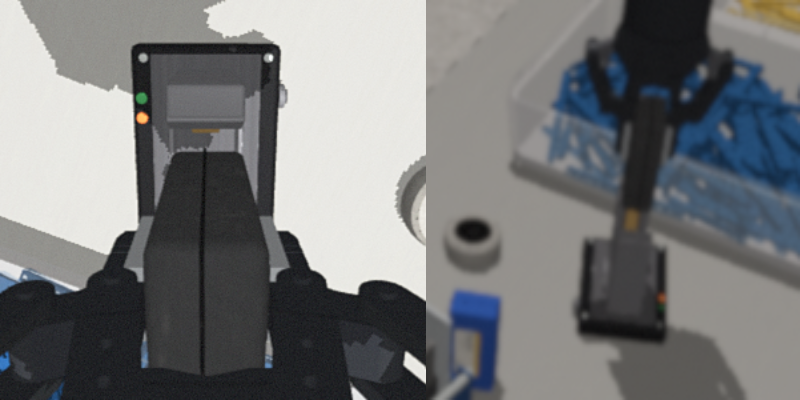

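The pack's foot is centred on the tower across its breadth: columns 206 against 204 in the crop. I check the gap to the tower the other way.

```bash
python3 - <<'E'
from h import *
c=cam('wrist');zf=.1534-.0392
g=c['color'][:,305:316].mean((1,2));print(np.round(g[200:242]).astype(int))
a=np.radians(22.3);tx=np.array([-np.sin(a),np.cos(a)]);tcp=np.array([483.6,-336.4])
for v,z in((207,.103),(209,.103),(211,.103),(213,.103),(233,zf),(234,zf)):print(v,z,round((plane(c,(313,v),z)[:2]*1e3-tcp)@tx,1))
E
```

```text
[110 111 110 109 109 110 105 100 114 120 102  76  73  73  75  74  84  91
  89  85  81  82  82  80  81  81  81  80  80  85  99 109 115  90  39  34
  36  34  36  34  38  36]
207 0.103 32.2
209 0.103 31.0
211 0.103 29.8
213 0.103 28.7
233 0.11420000000000001 19.7
234 0.11420000000000001 19.1
```

The gap to the tower is 11 mm against about 9 expected, so I shift about 1 mm and descend in stages, watching force.

```bash
python3 -m crank '{"fingers":[255,255,255,255,255,255,255,255,255],"delta_pos":[[-0.03,0.023,0],[-0.03,0.023,-0.15],[-0.03,0.023,-0.3],[-0.03,0.023,-0.45],[-0.03,0.023,-0.6],[-0.03,0.023,-0.75],[-0.03,0.023,-0.85],[-0.03,0.023,-0.9],[-0.03,0.023,-0.9]],"spin":[0,0,0,0,0,0,0,0,0]}'
```

```text
clock: 19.6
position: [0.4824, -0.3354, 0.1259]
tool_rot: [-1.749, -2.61, -0.0]
contact_force: [0.7, -0.3, -1.7]
gripper_width: 0.0291
finger_force: 59.6
```

```bash
python3 -m crank '{"fingers":[255,255,255,255,255,255],"delta_pos":[[0,0,-0.12],[0,0,-0.24],[0,0,-0.36],[0,0,-0.48],[0,0,-0.6],[0,0,-0.6]],"spin":[0,0,0,0,0,0]}'
```

```text
clock: 20.35
position: [0.4826, -0.3356, 0.1078]
tool_rot: [1.749, 2.61, 0.0]
contact_force: [1.1, -1.6, -2.3]
gripper_width: 0.0298
finger_force: 59.6
```

```bash
python3 -m crank '{"fingers":[255,255,255,255,255,255,255,255,255,255,255],"delta_pos":[[0,0,-0.15],[0,0,-0.3],[0,0,-0.45],[0,0,-0.6],[0,0,-0.75],[0,0,-0.9],[0,0,-1.05],[0,0,-1.2],[0,0,-1.3],[0,0,-1.35],[0,0,-1.35]],"spin":[0,0,0,0,0,0,0,0,0,0,0]}'
```

```text
clock: 21.72
position: [0.4823, -0.3353, 0.0672]
tool_rot: [-1.748, -2.61, -0.0]
contact_force: [0.7, -1.7, -3.0]
gripper_width: 0.0296
finger_force: 59.7
```

```bash
python3 -m crank '{"fingers":[255,255,255,255,255],"delta_pos":[[0,0,-0.06],[0,0,-0.12],[0,0,-0.18],[0,0,-0.22],[0,0,-0.22]],"spin":[0,0,0,0,0]}'
```

```text
clock: 22.35
position: [0.4824, -0.3353, 0.0607]
tool_rot: [-1.749, -2.61, -0.0]
contact_force: [0.2, -2.1, -2.4]
gripper_width: 0.0294
finger_force: 59.7
```

```bash
python3 -m crank '{"fingers":[255,255,255,255,255],"delta_pos":[[0,0,-0.02],[0,0,-0.04],[0,0,-0.05],[0,0,-0.05],[0,0,-0.05]],"spin":[0,0,0,0,0]}'
```

```text
clock: 22.98
position: [0.4824, -0.3354, 0.0594]
tool_rot: [1.749, 2.61, -0.0]
contact_force: [-0.1, -1.0, -1.5]
gripper_width: 0.0295
finger_force: 59.7
```

```bash
python3 -m crank '{"fingers":[255,255,255,255],"delta_pos":[[0,0,-0.03],[0,0,-0.05],[0,0,-0.05],[0,0,-0.05]],"spin":[0,0,0,0]}'
```

```text
clock: 23.48
position: [0.4826, -0.3355, 0.0592]
tool_rot: [1.749, 2.61, -0.0]
contact_force: [-1.8, 0.8, 6.8]
gripper_width: 0.0293
finger_force: 60.9
```

Seated: reaction of 6.8 N at just the expected height (59.2 mm). I release and withdraw straight up.

```bash
python3 -m crank '{"fingers":[0,0,0,0,0,0,0,0,0,0,0,0,0,0,0],"delta_pos":[[0,0,0],[0,0,0],[0,0,0],[0,0,0],[0,0,0],[0,0,0],[0,0,0],[0,0,0.4],[0,0,0.9],[0,0,1.6],[0,0,2.5],[0,0,3.5],[0,0,4.5],[0,0,5.5],[0,0,5.5]],"spin":[0,0,0,0,0,0,0,0,0,0,0,0,0,0,0]}'
python3 - <<'E'
from h import *
c=cam('wrist');im=c['color'];s=r.get_state();print(s['position'],s['clock'])
a=np.radians(22.3);tx=np.array([-np.sin(a),np.cos(a)]);C=np.array([.4833,-.3386]);yy=np.array([np.cos(a),np.sin(a)])
for z in(.109,.115):print(z,[np.round(proj(c,[*(C+tx*k/1e3),z]),1).tolist() for k in(23.5,-23.5)],[np.round(proj(c,[*(C+yy*k/1e3),z]),1).tolist() for k in(15,-15)])
x,y=proj(c,[*C,.109]).astype(int);print(x,y)
np.savez('w5',**{k:c[k] for k in('color','mtx','R','t')})
print('col',np.round(im[y-50:y+50,x+5:x+12].mean((1,2))).astype(int).tolist());print('row',np.round(im[y-3:y+3,x-40:x+40].mean((0,2))).astype(int).tolist(),y-50,x-40)
save('w5',cv2.resize(im[y-80:y+80,x-80:x+80],(600,600)))
E
```

```text
clock: 25.35
position: [0.4843, -0.3371, 0.2278]
tool_rot: [1.744, 2.603, -0.002]
contact_force: [0.0, -0.4, 0.2]
gripper_width: 0.0851
finger_force: 0.0
[ 0.48325402 -0.33615955  0.22532278] 25.4
0.109 [[313.2, 202.2], [313.2, 259.6]] [[332.2, 231.6], [294.2, 231.6]]
0.115 [[313.2, 203.6], [313.2, 262.1]] [[332.6, 233.6], [293.8, 233.6]]
313 231
col [127, 134, 131, 125, 117, 95, 88, 97, 95, 72, 62, 73, 101, 97, 68, 57, 49, 39, 39, 37, 39, 39, 41, 40, 40, 48, 59, 69, 79, 78, 81, 83, 84, 83, 83, 83, 83, 83, 84, 83, 84, 86, 83, 83, 82, 83, 83, 85, 84, 84, 84, 84, 84, 84, 83, 86, 84, 85, 81, 82, 84, 83, 82, 83, 84, 81, 82, 83, 83, 85, 83, 86, 89, 94, 91, 82, 83, 82, 78, 76, 87, 99, 95, 94, 89, 105, 145, 152, 143, 167, 173, 172, 171, 170, 168, 168, 168, 168, 165, 167]
row [28, 37, 43, 43, 43, 44, 41, 40, 42, 84, 108, 118, 118, 119, 117, 96, 75, 69, 69, 76, 78, 60, 54, 68, 79, 79, 84, 93, 92, 84, 82, 82, 82, 84, 83, 84, 85, 80, 52, 47, 75, 84, 84, 83, 82, 84, 82, 84, 84, 86, 84, 84, 83, 85, 84, 82, 79, 65, 66, 104, 131, 131, 121, 121, 122, 119, 117, 114, 115, 120, 122, 92, 54, 46, 48, 45, 49, 48, 46, 46] 181 273
```

Mask profile: pack top spans columns 296–330 and rows 207–260. Predicted for home are centre 313 and rows 202–260, with rounded edges. So it stands square between the towers at the home scale. One last numeric check that the bystanders are unmoved.

```bash
python3 - <<'E'
from h import *
a=np.load('top.npz')['color'];b=cam('top')['color']
d=(cv2.absdiff(cv2.GaussianBlur(a,(5,5),0),cv2.GaussianBlur(b,(5,5),0)).max(2)>35).astype(np.uint8)
n,l,s,c=cv2.connectedComponentsWithStats(d)
for i in range(1,n):
    if s[i,4]>15:print(s[i].tolist())
st=r.get_state();print(st['clock'],np.round(st['contact_force'],1))
E
```

```text
[381, 175, 259, 305, 38863]
[237, 215, 20, 37, 537]
[505, 225, 7, 7, 24]
[236, 254, 13, 4, 24]
[450, 283, 11, 17, 104]
[311, 289, 140, 137, 5668]
[442, 288, 12, 18, 122]
[507, 308, 14, 25, 148]
[524, 336, 3, 17, 28]
[515, 383, 31, 26, 412]
[474, 423, 100, 4, 234]
[605, 422, 12, 3, 31]
[277, 429, 103, 51, 3411]
[210, 461, 84, 19, 1051]
[577, 475, 12, 5, 45]
25.45 [-0.5 -0.9 -0.1]
```

The only changes are the emptied bay and the arm with its shadow; motors, cup, wheel and blue block are unchanged.

```bash
python3 -c "
from plant import r
print(r.sign_off())"
```

```text
the job is handed in; nothing more can be done
None
```

The job is handed in at about 25 s of the 64 s: the pack was lifted over the rail, stood upright on the bench, regripped by its broad faces, seated between the charger towers at the expected home height (6.8 N reaction) and released, with no sign in the top camera of anything else having moved.

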